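# Weigh the palm-sugar tins by hand and tip out the full ones

## Task

Some of the three shut tins in the stand still hold blocks of palm sugar, the rest only a light moisture tablet. Without opening a lid by hand, find out which are which by lifting the tins a little by their handles and feeling the weight, and tip every heavy one right over so that all its blocks end in the tray; a light one must be left sitting level with its tablet inside. Emptied tins may stay tipped; do not disturb the other things on the counter.

Things in the scene. Friction and masses are not known exactly. Their poses are not given: they have to be found in the camera images.
- stand: Fixed steel stand with three lidded tins in a row along its y, 130 mm apart, 30 mm gaps. Origin on the counter under the middle of the tins' common pivot line; x points from the robot's side across the tins to the tray, z up. Base plate 170 x 420 x 8 mm (x -160 to +10 mm). Uprights 98 mm high, 8 mm wide in y, 24 mm in x, at x = 0 beside and between the tins.
- tray: Fixed open steel tray on the far side of the tins, 200 (x) x 420 (y) mm, floor top 6 mm above the counter, rims 30 mm (near) and 47 mm high; origin on the counter under its middle, axes as the stand's.
- tin0 (a joint): Tilt of the right-hand (-y) tin (rad): 0 level; grows as the handle side rises and the tin tips towards the tray, to a stop at 2.0. Opaque aluminium box 120 (x) x 100 (y) x 85 (z) mm, about 0.36 kg with lid (+-12 %), pivoted on its lower edge on the tray side, damped 0.25 N m s/rad. Let go below 0.6 rad it sinks back level in 1 to 2 s; past about 1.1 rad it falls over to the stop and stays.
- lid0 (a joint): Opening of the right-hand (-y) tin's lid (rad) relative to the tin: 0 = shut. The flat lid (0.06 kg) hangs loosely from a hinge along the tin's top edge on the handle side; it swings open by itself, and the blocks roll out past it, when the tin lies at its stop.
- tin0_handle (a point): Middle of the right-hand (-y) tin's handle bar: round, 10 mm thick, along the stand's y, 64 mm clear between end legs, 35 mm out from the tin's face on the robot's side, 158 mm above the counter when level, moving on an arc of 169 mm radius about the pivot. Free all round. Held still at a tilt of 0.1 to 0.25 rad, square to the arm, it takes 0.9 to 1.4 N without sugar, 2.1 to 3.0 N with.
- tin0_pivot (a point): Middle of the right-hand (-y) tin's pivot line (its lower edge on the tray side), 90 mm above the counter; fixed. The axis runs along the stand's y.
- tin0_floor (a point): Middle of the underside of the right-hand (-y) tin's bottom plate (3 mm thick; walls 3 mm); moves with the tin. On the plate lie, unseen, either two cylinders of solid palm sugar (48 mm diameter, 78 mm long, along y, about 0.26 kg each) or one moisture tablet (plastic drum 56 mm diameter, 48 mm high, 0.03 kg).
- tin1 (a joint): Tilt of the middle tin (rad): 0 level; grows as the handle side rises and the tin tips towards the tray, to a stop at 2.0. Opaque aluminium box 120 (x) x 100 (y) x 85 (z) mm, about 0.36 kg with lid (+-12 %), pivoted on its lower edge on the tray side, damped 0.25 N m s/rad. Let go below 0.6 rad it sinks back level in 1 to 2 s; past about 1.1 rad it falls over to the stop and stays.
- lid1 (a joint): Opening of the middle tin's lid (rad) relative to the tin: 0 = shut. The flat lid (0.06 kg) hangs loosely from a hinge along the tin's top edge on the handle side; it swings open by itself, and the blocks roll out past it, when the tin lies at its stop.
- tin1_handle (a point): Middle of the middle tin's handle bar: round, 10 mm thick, along the stand's y, 64 mm clear between end legs, 35 mm out from the tin's face on the robot's side, 158 mm above the counter when level, moving on an arc of 169 mm radius about the pivot. Free all round. Held still at a tilt of 0.1 to 0.25 rad, square to the arm, it takes 0.9 to 1.4 N without sugar, 2.1 to 3.0 N with.
- tin1_pivot (a point): Middle of the middle tin's pivot line (its lower edge on the tray side), 90 mm above the counter; fixed. The axis runs along the stand's y.
- tin1_floor (a point): Middle of the underside of the middle tin's bottom plate (3 mm thick; walls 3 mm); moves with the tin. On the plate lie, unseen, either two cylinders of solid palm sugar (48 mm diameter, 78 mm long, along y, about 0.26 kg each) or one moisture tablet (plastic drum 56 mm diameter, 48 mm high, 0.03 kg).
- tin2 (a joint): Tilt of the left-hand (+y) tin (rad): 0 level; grows as the handle side rises and the tin tips towards the tray, to a stop at 2.0. Opaque aluminium box 120 (x) x 100 (y) x 85 (z) mm, about 0.36 kg with lid (+-12 %), pivoted on its lower edge on the tray side, damped 0.25 N m s/rad. Let go below 0.6 rad it sinks back level in 1 to 2 s; past about 1.1 rad it falls over to the stop and stays.
- lid2 (a joint): Opening of the left-hand (+y) tin's lid (rad) relative to the tin: 0 = shut. The flat lid (0.06 kg) hangs loosely from a hinge along the tin's top edge on the handle side; it swings open by itself, and the blocks roll out past it, when the tin lies at its stop.
- tin2_handle (a point): Middle of the left-hand (+y) tin's handle bar: round, 10 mm thick, along the stand's y, 64 mm clear between end legs, 35 mm out from the tin's face on the robot's side, 158 mm above the counter when level, moving on an arc of 169 mm radius about the pivot. Free all round. Held still at a tilt of 0.1 to 0.25 rad, square to the arm, it takes 0.9 to 1.4 N without sugar, 2.1 to 3.0 N with.
- tin2_pivot (a point): Middle of the left-hand (+y) tin's pivot line (its lower edge on the tray side), 90 mm above the counter; fixed. The axis runs along the stand's y.
- tin2_floor (a point): Middle of the underside of the left-hand (+y) tin's bottom plate (3 mm thick; walls 3 mm); moves with the tin. On the plate lie, unseen, either two cylinders of solid palm sugar (48 mm diameter, 78 mm long, along y, about 0.26 kg each) or one moisture tablet (plastic drum 56 mm diameter, 48 mm high, 0.03 kg).
- cup: Bystander: loose steel cup, 72 mm wide, 90 mm high, at the left end of the stand; origin at the centre of its underside.
- milk_can: Bystander: loose closed can, 74 mm diameter, 82 mm high, at the right end of the stand; origin at the centre of its underside.
- turner: Bystander: loose turner, 280 mm long, lying flat on the counter to the left of the stand; origin at the middle of its underside, lying along its x.
- plate: Bystander: loose white plate, 220 mm diameter, 20 mm high, on the right; origin at the centre of its underside.
- bowl: Bystander: loose white bowl, 120 mm diameter, 50 mm high, on the right; origin at the centre of its underside.

How it is judged (in metres and radians):
At the end, for the whole second after the job is handed in: The tray carries the weight of all the palm-sugar blocks (more than 8.7 N), the tin with the tablet sits level (tilt under 0.05 rad) with the tablet still on its bottom plate (more than 0.12 N), and the tins are still (under 0.1 rad/s) (contact force between tray and anything else above 8.7 N and ((contact force between tin0_c0 and anything else above 0.12 N and value of joint tin0 below 0.05 rad) or (contact force between tin1_c0 and anything else above 0.12 N and value of joint tin1 below 0.05 rad) or (contact force between tin2_c0 and anything else above 0.12 N and value of joint tin2 below 0.05 rad)) and velocity of joint tin0 between -0.1 and 0.1 rad/s and velocity of joint tin1 between -0.1 and 0.1 rad/s and velocity of joint tin2 between -0.1 and 0.1 rad/s); the robot touches nothing.
It fails at once if a lid is opened by hand (over 0.4 rad, touched by the fingers, while its tin is tilted less than 0.6 rad) ((value of joint lid0 above 0.4 rad and value of joint tin0 below 0.6 rad and contact force between lid0 and the fingers above 0.05 N) or (value of joint lid1 above 0.4 rad and value of joint tin1 below 0.6 rad and contact force between lid1 and the fingers above 0.05 N) or (value of joint lid2 above 0.4 rad and value of joint tin2 below 0.6 rad and contact force between lid2 and the fingers above 0.05 N)).
It fails at once if the cup, milk can, turner, plate or bowl is shifted by more than 3 cm (distance of any of cup, milk_can, turner, plate, bowl from where it was at the start of the episode above 0.03 m).
It also fails if it takes over 54 s, if anything falls off the work surface, if the arm or the gripper's body presses on something with over 40 N, if the wrist force passes 120 N, or if a joint passes its speed limit or range.

## Robot

A 7-joint arm with a two-finger parallel gripper is mounted at the origin on the work surface. World frame = base frame: x ahead of the robot, y to its left, z up, the work surface at z = 0. Lengths are in mm, angles in rad, forces in N, time in s.
With the tool pointing down it reaches from about 400 to 900 mm from the base axis. Payload 5.6 kg.
Tool frame: the origin (TCP) lies midway between the tips of the shut fingers; the grasp point (between the pads) lies 19 mm behind it; z points along the fingers, y is the line along which they close (so a half turn about z gives the same grasp; the last joint's range is limited). The gripper opens to 92 mm and grips with 3 to 60 N. Pads are 20 mm wide; open, the fingers measure 128 mm over their backs; the gripper's body (75 mm by 189 mm) begins 69 mm behind the grasp point.
Start: joints at [1.305, 0.468, -0.012, 1.603, 0.006, 1.071, -0.056], TCP at [143.58, -633.952, 176.192] pointing down, gripper open.
Joint ranges: [-2.53, 2.53], [-0.31, 2.02], [-1.57, 1.55], [0.28, 2.44], [-1.29, 4.43], [0.15, 1.84], [-2.92, 2.92]. Speed limits (rad/s): [2.57, 2.57, 3.14, 3.14, 3.14, 3.14, 3.14].

## Interface

Orientations are given as a rotation vector (axis times angle).
In Python, from cell import robot, grip, kin, viewer gives the robot as it stands. Calls block until the motion is done:
- robot.movep(position, orientation): joint-space move of the TCP to a pose.
- robot.servo_line(position, feed=150, rotation=None): straight line of the TCP; rotation=None keeps the orientation; feed is the mean speed in mm/s.
- robot.goto_joints(angles): joint-space move.
- grip(opening, newtons=None): opening from 0.0 (shut) to 1.0 (fully open); newtons is the grip in N (None keeps the last); returns when the fingers have stopped.
- robot.hold(seconds).
- kin.ik(position, orientation): joint angles nearest the present ones, or None.
- robot.observe(): the state.
- viewer.read_camera(name): name is "side" or "top" or "wrist"; returns the picture (420x560x3 uint8, red, green, blue); there is no depth.
- viewer.camera_info(name): a dict with "camera_matrix" (3x3 intrinsics, pixels), "k1" (the pictures are not rectified: a ray, as slopes to the right and down, at radius r is drawn at 1 + k1 r^2 times it, then the intrinsics apply), "R" (3x3) and "t" (3): a world point X has camera coordinates R X + t. Camera axes: x right, y down, z forward; pixel columns grow to the right and rows downward; lengths in mm; the calibration is good to about 2 mm. A picture is of the moment at which its call begins: read the wrist's pose just before it. camera_info takes no time and is no camera call; for the wrist camera it gives the pose at the moment of the call.
A pose or a line that the arm cannot do raises robot.IKError and nothing moves.
- robot.job_done(): hands the job in; it is judged then, once.
Trained networks look in the newest picture that a camera, given by its name, has taken for a name from the list of things; names that differ only in an ending like _2 or _b are one class to them, and where a whole thing is asked for, a point or a joint stands for the part that bears it (a point fixed in the world has none). Each returns a list of dicts, best first, with "confidence" (0 to 1); they miss things now and then, are a little off and sometimes report something else, mostly with a low value. They report only what shows in the picture. A call takes as long as a camera call.
- viewer.silhouettes(name, camera): "mask" (420x560 bool, what is visible of it).
- viewer.pinpoint(name, camera): "at" ([x, y, z] in mm, in the coordinates of the camera as it stood for that picture, good to about 4 mm: a listed point, or the origin of a listed thing).
The state is a dict: "t": time; "joints": joint angles; "joint_velocities": joint speeds; "joint_torque": joint torques, N m; "tcp_pos": TCP position; "tcp_rot": TCP orientation; "contact_force": force on the tool from outside, world axes, zero at the start; "wrist_torque": the same for the moment, N m; "grip_width": opening from 0.0 (shut) to 1.0 (fully open); "grip_force": force on a finger pad.
Only numpy, scipy, OpenCV 4.12 (cv2) and the standard library are available. Lean on these libraries where they do the work, as an engineer would, in place of code of your own. Each camera call takes 0.05 s, during which the arm holds its last target. There are 200 camera calls.

## Working session

There is one attempt and no reset: what is moved stays moved. The work goes in short steps, each a Python script; the robot and the scene stay as the last script left them, time stands still between calls to the robot, and variables do not carry over. Pictures are saved under pics/ and viewed, at most 10 in all, crops included, and the job is handed in when it is done.

```bash
ls; mkdir -p pics; cat > h.py <<'E'
import numpy as np, cv2
from scipy.spatial.transform import Rotation as Ro
from cell import robot, grip, kin, viewer
def world(p,ci): return np.array(ci["R"]).T@(np.array(p)-np.array(ci["t"]))
E
python3 - <<'E'
from h import *
s=robot.observe(); print(s)
for c in ("top","side"):
    im=viewer.read_camera(c); cv2.imwrite(f"pics/{c}0.png",im[:,:,::-1]); ci=viewer.camera_info(c)
    for n in ["stand","tray","tin0_handle","tin1_handle","tin2_handle","tin0_pivot","tin2_pivot","cup","milk_can","turner","plate","bowl"]:
        r=viewer.pinpoint(n,c)
        print(c,n,[(np.round(world(d["at"],ci)),round(d["confidence"],2)) for d in r[:3]])
E
```

```text
pics
{'t': 0.0, 'joints': array([ 1.30499697,  0.46837232, -0.01159434,  1.60363291,  0.0059814 ,
        1.07140845, -0.05632142]), 'joint_velocities': array([-1.21632893e-03,  7.11477223e-04,  1.52071536e-03,  5.24480464e-04,
        6.09353151e-05,  1.01064283e-04, -2.83916190e-04]), 'joint_torque': array([-7.47489285e-04, -5.20579290e+01, -1.26986121e-02, -2.43745118e+01,
       -5.65367157e-02,  1.71834952e-02,  1.81418586e-04]), 'tcp_pos': array([ 143.40453474, -633.30368571,  175.23971779]), 'tcp_rot': array([-3.12038861e+00, -3.48894532e-01,  4.86309765e-04]), 'contact_force': array([ 0.76513463,  0.17208194, -0.16792634]), 'wrist_torque': array([0.03454791, 0.0348903 , 0.03052786]), 'grip_force': 0.0, 'grip_width': 0.9984728915076205}
top stand [(array([655., -33.,  -3.]), 0.7)]
top tray [(array([781., -56.,  -3.]), 0.96)]
top tin0_handle [(array([ 483., -151.,  156.]), 0.77), (array([653., -37.,  -1.]), 0.69)]
top tin1_handle [(array([496., -20., 157.]), 0.74)]
top tin2_handle [(array([511., 106., 157.]), 0.7), (array([ 611., -428.,    2.]), 0.32)]
top tin0_pivot [(array([650., 436.,  -1.]), 0.22)]
top tin2_pivot [(array([670.,  88.,  85.]), 0.91)]
top cup [(array([608., 237.,  -3.]), 0.62)]
top milk_can [(array([ 562., -330.,   -4.]), 0.71)]
top turner []
top plate [(array([ 437., -573.,   -3.]), 0.95)]
top bowl [(array([ 609., -425.,   -2.]), 0.94)]
side stand []
side tray [(array([787., -54.,  -1.]), 0.93)]
side tin0_handle [(array([ 487., -146.,  158.]), 0.93)]
side tin1_handle [(array([500., -18., 157.]), 0.87)]
side tin2_handle [(array([518., 111., 154.]), 0.56)]
side tin0_pivot []
side tin2_pivot []
side cup [(array([610., 237.,   1.]), 0.62)]
side milk_can [(array([ 564., -329.,   -1.]), 0.61)]
side turner [(array([653., 435.,  -1.]), 0.88)]
side plate [(array([ 441., -564.,   -3.]), 0.89), (array([ 489., -145.,  158.]), 0.28)]
side bowl [(array([ 608., -424.,   -2.]), 0.63)]
```

View pics/top0.png

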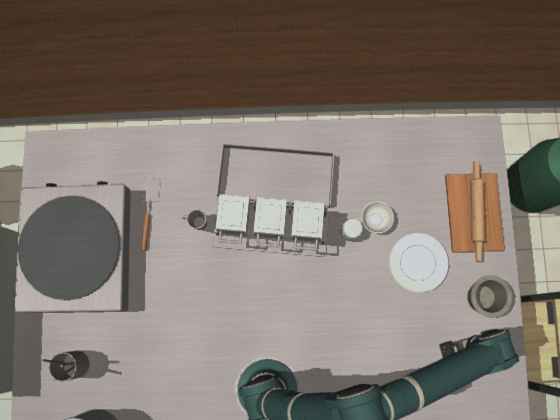

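View pics/side0.png

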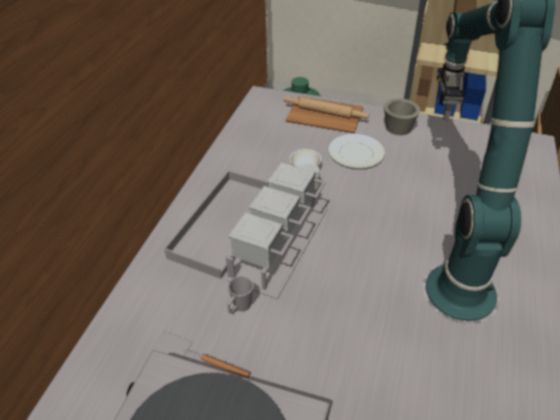

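```bash
cat >> h.py <<'E'
yaw=np.arctan2(-29.5,257); H1=np.array([499.5,-19.0])   # middle handle, level
X=np.array([np.cos(yaw),np.sin(yaw),0]); Y=np.array([-X[1],X[0],0]); Z=np.array([0,0,1.])
A0=np.arctan2(68,155)
def handle(i,th):
    p=np.array([*H1,90])+155*X+(i-1)*130*Y
    a=A0+th; return p+169.2*(-np.cos(a)*X+np.sin(a)*Z)
def pose(i,th,phi,depth=9.,dy=0.,s=1):
    """TCP pose, tool pitched phi forward from straight down, bar 'depth' behind the tip, s: half-turn choice"""
    z=np.sin(phi)*X-np.cos(phi)*Z; y=s*(np.cos(phi)*X+np.sin(phi)*Z); x=np.cross(y,z)
    up=np.cos(phi)*X+np.sin(phi)*Z
    return handle(i,th)+depth*z+dy*up, Ro.from_matrix(np.c_[x,y,z]).as_rotvec()
E
python3 - <<'E'
from h import *
d=np.radians
for s in (1,-1):
  for ph in (66,60,52,45):
    for i in range(3):
      out=[]
      for th,dep in ((0,-90),(0,9),(.2,9),(.6,9),(1.0,9),(1.3,9),(1.3,-90)):
        phi=max(d(ph)-th,0); q=kin.ik(*pose(i,th,phi,dep,s=s)); out.append('N' if q is None else np.round(q,1).tolist() if ph==60 else 'y')
      print(s,ph,i,out)
E
```

```text
1 66 0 ['N', 'N', 'N', 'y', 'y', 'y', 'y']
1 66 1 ['N', 'N', 'N', 'y', 'y', 'y', 'y']
1 66 2 ['N', 'N', 'N', 'y', 'y', 'y', 'y']
1 60 0 ['N', 'N', 'N', [0.9, 0.1, -0.6, 2.1, 0.0, 0.5, 0.1], [0.7, 0.4, -0.6, 1.6, 0.3, 1.2, -0.1], [0.6, 0.5, -0.6, 1.4, 0.3, 1.3, -0.1], [0.6, 0.5, -0.6, 1.3, 0.3, 1.5, -0.1]]
1 60 1 ['N', 'N', 'N', [0.8, 0.1, -0.9, 2.1, 0.3, 0.6, -0.4], [0.5, 0.4, -0.7, 1.6, 0.3, 1.2, -0.4], [0.5, 0.6, -0.7, 1.4, 0.4, 1.3, -0.4], [0.5, 0.5, -0.7, 1.3, 0.3, 1.5, -0.3]]
1 60 2 ['N', 'N', 'N', [0.5, 0.2, -1.0, 2.0, 0.7, 0.7, -1.0], [0.4, 0.6, -0.9, 1.5, 0.5, 1.3, -0.7], [0.3, 0.6, -0.8, 1.4, 0.4, 1.3, -0.6], [0.3, 0.6, -0.8, 1.2, 0.4, 1.5, -0.6]]
1 52 0 ['N', 'N', 'N', 'y', 'y', 'y', 'y']
1 52 1 ['N', 'N', 'N', 'y', 'y', 'y', 'y']
1 52 2 ['N', 'N', 'y', 'y', 'y', 'y', 'y']
1 45 0 ['N', 'N', 'y', 'y', 'y', 'y', 'y']
1 45 1 ['N', 'N', 'y', 'y', 'y', 'y', 'y']
1 45 2 ['N', 'N', 'y', 'y', 'y', 'y', 'y']
-1 66 0 ['N', 'N', 'N', 'y', 'y', 'y', 'y']
-1 66 1 ['N', 'N', 'N', 'y', 'y', 'y', 'y']
-1 66 2 ['N', 'N', 'N', 'y', 'y', 'y', 'y']
-1 60 0 ['N', 'N', 'N', [-0.9, 0.0, 1.2, 2.2, -0.2, 0.5, -2.8], [-0.7, 0.7, 1.4, 1.7, -0.7, 1.3, -2.4], [-0.5, 0.8, 1.3, 1.5, -0.8, 1.5, -2.5], [-0.5, 0.7, 1.3, 1.3, -0.7, 1.6, -2.5]]
-1 60 1 ['N', 'N', 'N', [1.1, 0.2, -1.2, 2.1, 0.5, 0.6, 2.5], [0.8, 0.7, -1.3, 1.6, 0.7, 1.4, 2.5], [0.7, 0.9, -1.3, 1.4, 0.8, 1.5, 2.5], [0.7, 0.8, -1.3, 1.2, 0.7, 1.6, 2.6]]
-1 60 2 ['N', 'N', 'N', [0.7, 0.4, -1.3, 2.0, 0.9, 0.8, 2.0], [0.6, 0.8, -1.3, 1.5, 0.8, 1.4, 2.3], [0.5, 0.9, -1.3, 1.3, 0.9, 1.5, 2.3], [0.5, 0.8, -1.3, 1.2, 0.8, 1.7, 2.4]]
-1 52 0 ['N', 'N', 'N', 'y', 'y', 'y', 'y']
-1 52 1 ['N', 'N', 'N', 'y', 'y', 'y', 'y']
-1 52 2 ['N', 'N', 'y', 'y', 'y', 'y', 'y']
-1 45 0 ['N', 'N', 'y', 'y', 'y', 'y', 'y']
-1 45 1 ['N', 'N', 'y', 'y', 'y', 'y', 'y']
-1 45 2 ['N', 'N', 'y', 'y', 'y', 'y', 'y']
```

```bash
cat >> h.py <<'E'
def pose2(i,th,phi,depth=20.,dy=-16.,g=0):
    """shut fingers behind/below the bar; g: quarter turns about tool z (0: fingers close along stand y)"""
    z=np.sin(phi)*X-np.cos(phi)*Z; n=np.cos(phi)*X+np.sin(phi)*Z
    y=[Y,n,-Y,-n][g]; x=np.cross(y,z)
    return handle(i,th)+depth*z+dy*n, Ro.from_matrix(np.c_[x,y,z]).as_rotvec()
E
python3 - <<'E'
from h import *
d=np.radians
for g in range(4):
  for ph in (50,45,40,35,30,25,20):
    r=''
    for i in range(3):
      for th,dep,dy in ((0,-40,-40),(0,20,-24),(0,20,-16),(.2,20,-16)):
        q=kin.ik(*pose2(i,th,d(ph),dep,dy,g)); r+='N' if q is None else 'y'
      r+=' '
    print(g,ph,r)
for g in range(4):
  for i in range(3):
    for th,ph in ((0,30),(.2,30),(1.2,0)):
      q=kin.ik(*pose2(i,th,d(ph),20,-16,g)); print(g,i,th, None if q is None else np.round(q,2))
E
```

```text
0 50 NNNN NNNN NNNN 
0 45 NNNN NNNN NNNN 
0 40 NNNN NNNN NNNy 
0 35 NNNN NNNy Nyyy 
0 30 Nyyy Nyyy yyyy 
0 25 yyyy yyyy yyyy 
0 20 yyyy yyyy yyyy 
1 50 NNNN NNNN NNNN 
1 45 NNNN NNNN NNNN 
1 40 NNNN NNNN NNNy 
1 35 NNNN NNNN Nyyy 
1 30 yyyy Nyyy yyyy 
1 25 yyyy yyyy yyyy 
1 20 yyyy yyyy yyyy 
2 50 NNNN NNNN NNNN 
2 45 NNNN NNNN NNNN 
2 40 NNNN NNNN NNNy 
2 35 NNNN NNNN Nyyy 
2 30 yyyy Nyyy yyyy 
2 25 yyyy yyyy yyyy 
2 20 yyyy yyyy yyyy 
3 50 NNNN NNNN NNNN 
3 45 NNNN NNNN NNNN 
3 40 NNNN NNNN NNNy 
3 35 NNNN NNNN Nyyy 
3 30 yyyy NNNy yyyy 
3 25 yyyy yyyy yyyy 
3 20 yyyy yyyy yyyy 
0 0 0 [ 1.11  0.15 -0.84  2.38  0.08  0.15  1.69]
0 0 0.2 [ 0.94  0.08 -0.66  2.33 -0.18  0.24  1.91]
0 0 1.2 [ 0.71  0.53 -0.74  1.49  0.37  1.26  1.38]
0 1 0 [ 0.82  0.14 -0.95  2.4   1.    0.26  0.43]
0 1 0.2 [ 0.79  0.08 -0.9   2.34  0.61  0.29  0.82]
0 1 1.2 [ 0.55  0.55 -0.81  1.51  0.4   1.26  1.15]
0 2 0 [ 0.16  0.18 -0.67  2.33  1.09  0.45  0.02]
0 2 0.2 [ 0.39  0.18 -0.89  2.26  0.97  0.51  0.19]
0 2 1.2 [ 0.35  0.59 -0.83  1.45  0.44  1.29  0.94]
1 0 0 [ 0.91  0.11 -0.63  2.39 -0.18  0.15  0.36]

[... 596 characters left out ...]
  0.77  0.2  -2.52]
2 1 0.2 [ 0.43  0.04 -0.53  2.35  0.5   0.27 -2.23]
2 1 1.2 [ 0.35  0.46 -0.48  1.52  0.22  1.22 -1.85]
2 2 0 [-1.37  0.13  0.98  2.41  0.63  0.25 -2.69]
2 2 0.2 [-1.08  0.06  0.67  2.34  0.66  0.36 -2.68]
2 2 1.2 [ 0.32  0.58 -0.78  1.45  0.41  1.28 -2.18]
3 0 0 [ 0.56  0.08 -0.27  2.4  -0.45  0.16 -2.53]
3 0 0.2 [ 0.65  0.05 -0.37  2.34 -0.29  0.25 -2.7 ]
3 0 1.2 [-0.6   0.76  1.35  1.58 -0.75  1.41 -2.44]
3 1 0 None
3 1 0.2 [ 0.78  0.08 -0.89  2.34  0.61  0.29  2.39]
3 1 1.2 [ 0.78  0.8  -1.32  1.49  0.78  1.45  2.46]
3 2 0 [ 0.67  0.42 -1.29  2.31  1.34  0.72  1.44]
3 2 0.2 [ 0.71  0.34 -1.28  2.25  1.17  0.66  1.62]
3 2 1.2 [ 0.55  0.84 -1.33  1.44  0.81  1.48  2.27]
```

```bash
cat >> h.py <<'E'
PH=np.radians(22)
def force(n=10):
    robot.hold(0.3); f=[]
    for _ in range(n): robot.hold(0.03); f.append(robot.observe()["contact_force"])
    return np.mean(f,0)
def line(i,th,phi,depth,dy,feed=100):
    p,r=pose2(i,th,phi,depth,dy,0); robot.servo_line(p,feed=feed,rotation=r)
def tang(th): a=A0+th; return np.sin(a)*X+np.cos(a)*Z
def weigh(i):
    robot.movep(*pose2(i,0,PH,-50,-40)); line(i,0,PH,20,-30)
    b=force(); out=[]
    for th in (.12,.2):
        line(i,th,PH,20,-15,60); f=force()-b; out.append((round(-f@tang(th),2),np.round(f,2)))
    o=robot.observe(); print("tin",i,"t",round(o["t"],2),out,"base",np.round(b,2),"tcp",np.round(o["tcp_pos"]),"cmd",np.round(pose2(i,.2,PH,20,-15)[0]))
    return out
E
python3 - <<'E'
from h import *
p=robot.observe()["tcp_pos"]; grip(0.0,10)
robot.servo_line([p[0],p[1],320],feed=300)
q,r=pose2(0,0,0,-120,-60); print(q); robot.movep(q,r)
o=robot.observe();print(o["t"],o["joints"].round(2))
weigh(0)
cv2.imwrite("pics/side1.png",viewer.read_camera("side")[:,:,::-1])
E
```

```text
[ 425.12130457 -141.3159936   277.97583291]
5.325 [ 0.91  0.07 -0.69  1.91  0.05  1.18  1.67]
tin 0 t 9.82 [(np.float64(-0.32), array([0.08, 0.1 , 0.33])), (np.float64(-0.0), array([ 0.22,  0.04, -0.15]))] base [-0.12  0.14  0.  ] tcp [ 495. -149.  163.] cmd [ 495. -149.  163.]
```

```bash
python3 - <<'E'
from h import *
im=cv2.imread("pics/side1.png")[130:330,180:440]
cv2.imwrite("pics/side1c.png",cv2.resize(im,None,fx=3,fy=3,interpolation=cv2.INTER_CUBIC))
E
```

```text
(no output)
```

View pics/side1c.png

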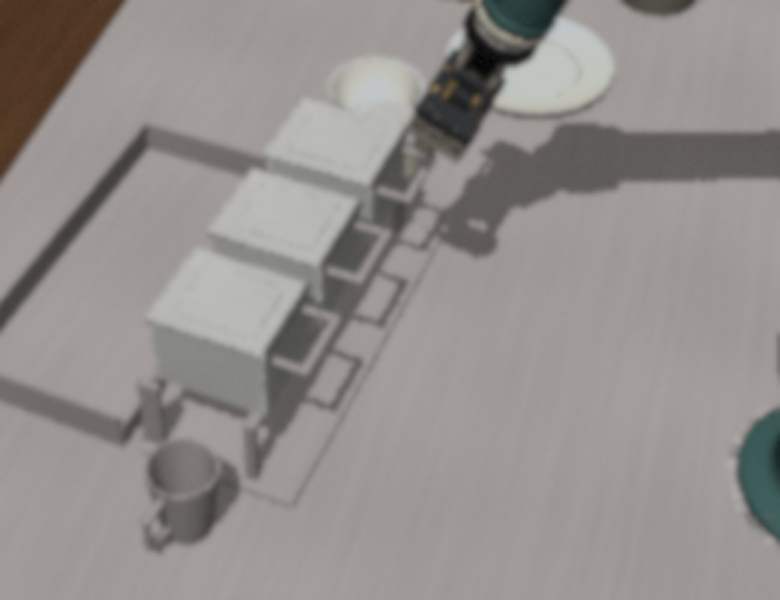

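```bash
python3 - <<'E'
from h import *
o=robot.observe(); print(o["t"],o["grip_width"],o["contact_force"].round(2),o["tcp_pos"].round(1),pose2(0,.2,PH)[1],o["tcp_rot"])
for c in("wrist","side","top"):
    ci=viewer.camera_info(c); im=viewer.read_camera(c)
    if c=="wrist": cv2.imwrite("pics/w1.png",im[:,:,::-1])
    for n in["tin0_handle","tin1_handle"]:
        print(c,n,[(np.round(world(d["at"],ci),1),round(d["confidence"],2)) for d in viewer.pinpoint(n,c)[:2]])
E
```

```text
9.875 0.0040411659829024185 [ 0.36 -0.84  0.48] [ 494.8 -149.3  163.2] [ 0.15751922  2.75358301 -0.03061863] [ 0.1574874   2.75358401 -0.0306147 ]
wrist tin0_handle [(array([ 481.4, -144.4,  159.4]), 0.81)]
wrist tin1_handle [(array([498.7, -20.2, 159.6]), 0.57)]
side tin0_handle [(array([ 487.8, -148.8,  158.5]), 0.85)]
side tin1_handle [(array([496.5, -17. , 158.6]), 0.8)]
top tin0_handle [(array([607.4,  99.9,  91.9]), 0.72), (array([ 481.9, -148.2,  152.6]), 0.67)]
top tin1_handle []
```

View pics/w1.png

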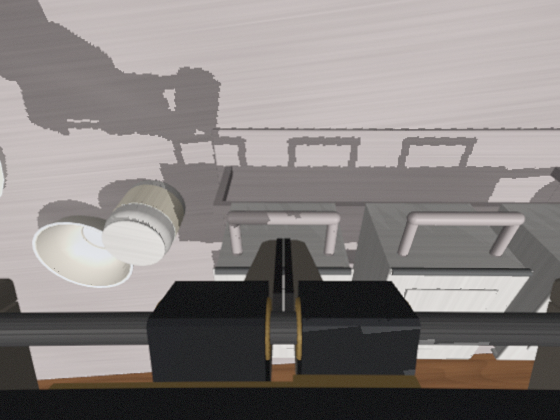

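The wrist view shows the bar at (285,218) and the finger tips at (283,240): they slipped past the bar into the gap because the contact was too shallow. I'll back out upward and retry with the fingers deeper under the bar.

```bash
cat >> h.py <<'E'
H1=np.array([498.0,-19.0])
PH=np.radians(26)
def weigh(i,D=42):
    robot.movep(*pose2(i,0,PH,-35,-32)); line(i,0,PH,D,-32,150)
    b=force(); line(i,0,PH,D,-18,60); out=[]
    for th in (.1,.2):
        line(i,th,PH,D,-14,50); f=force()-b; out.append((round(-f@tang(th),2),np.round(f,2)))
    o=robot.observe(); print("tin",i,"t",round(o["t"],2),out,"base",np.round(b,2),"dtcp",np.round(o["tcp_pos"]-pose2(i,.2,PH,D,-14)[0],1))
    return out
E
python3 - <<'E'
from h import *
for i in range(3): print([kin.ik(*pose2(i,t,PH,D,dy)) is not None for t,D,dy in((0,-35,-32),(0,42,-32),(0,42,-18),(.2,42,-14))])
p=robot.observe()["tcp_pos"]; robot.servo_line(p+[0,0,70],feed=150)
weigh(0)
ci=viewer.camera_info("wrist"); im=viewer.read_camera("wrist"); cv2.imwrite("pics/w2.png",im[:,:,::-1])
print([(np.round(world(d["at"],ci),1),round(d["confidence"],2)) for d in viewer.pinpoint("tin0_handle","wrist")[:2]], handle(0,.2))
E
```

```text
[True, True, True, True]
[True, True, True, True]
[True, True, True, True]
tin 0 t 15.38 [(np.float64(2.83), array([-7.94,  1.3 ,  1.28])), (np.float64(2.56), array([-5.83,  0.9 ,  1.02]))] base [ 0.01 -0.25  0.07] dtcp [-2.1  0.3 -0.9]
[] [ 499.71494245 -150.05047733  187.40364416]
```

View pics/w2.png

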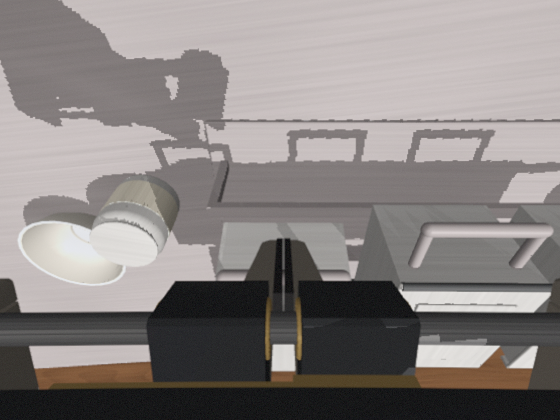

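The bar (285,275) now rests on the fingers and the tin is lifted. It reads about 2.6–2.8 N, so tin 0 is heavy and I'll tip it.

```bash
cat >> h.py <<'E'
def tip(i):
    for th,ph,D in ((.5,18,30),(.8,10,25),(1.05,2,22),(1.3,0,20)):
        line(i,th,np.radians(ph),D,-13,110)
    p=robot.observe()["tcp_pos"]; robot.servo_line(p-40*X+[0,0,60],feed=200)
    print("tipped",i,robot.observe()["t"])
E
python3 - <<'E'
from h import *
tip(0)
w=weigh(1)
cv2.imwrite("pics/side2.png",cv2.resize(viewer.read_camera("side")[130:330,140:400,::-1],None,fx=3,fy=3))
E
```

```text
tipped 0 18.275
tin 1 t 23.48 [(np.float64(1.96), array([-7.36,  1.25,  1.95])), (np.float64(1.8), array([-3.18, -0.47, -0.02]))] base [0.03 0.17 0.3 ] dtcp [-0.  -0.1 -0. ]
```

View pics/side2.png

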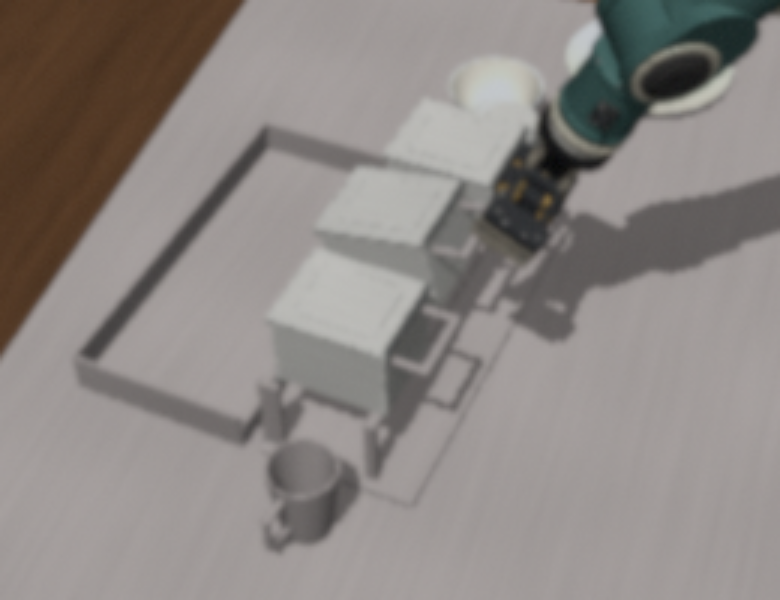

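Tin 0 sits level again at (455,145), so the bar slipped off as I reduced depth. Tin 1 is lifted but its reading is ambiguous, so I'll weigh it longer.

```bash
python3 - <<'E'
from h import *
b=np.array([0.03,.17,.3])
for th in (.2,.25,.2):
    line(1,th,PH,42,-14,60); f=[]
    for _ in range(20): robot.hold(.025); f.append(robot.observe()["contact_force"])
    m=np.mean(f,0)-b; print(th,m.round(2),np.std(f,0).round(2),"tang",round(-m@tang(th),2),"rad",round(m@np.cross(Y,tang(th)),2))
print(robot.observe()["t"])
E
```

```text
0.2 [-3.14 -0.81  0.26] [0.49 0.54 0.51] tang 1.53 rad -2.63
0.25 [-0.71  0.26 -1.37] [0.56 0.51 0.5 ] tang 1.53 rad 0.27
0.2 [-2.97 -0.63  0.07] [0.48 0.52 0.53] tang 1.6 rad -2.39
25.8667
```

Tin 1 reads about 1.35–1.55 N, so it is the light one and I'll lower it. Next is tin 2, weighed and then tipped with the fingers kept deeper.

```bash
cat >> h.py <<'E'
def mean(n):
    f=[]
    for _ in range(n): robot.hold(.025); f.append(robot.observe()["contact_force"])
    return np.mean(f,0)
def lift(i,D=42):
    robot.movep(*pose2(i,0,PH,-35,-32)); line(i,0,PH,D,-32,150)
    b=mean(15); line(i,0,PH,D,-18,80); line(i,.25,PH,D,-14,80); robot.hold(.25)
    m=mean(20)-b; w=-m@tang(.25); print("tin",i,"b",b.round(2),"m",m.round(2),"tang",round(w,2)); return w
def tip(i):
    for th,ph,D in ((.5,18,36),(.8,10,32),(1.05,2,30),(1.25,0,28),(1.4,0,27)):
        line(i,th,np.radians(ph),D,-13,120); m=mean(4)
        print(th,"tang",round(-m@tang(th),2),"rad",round(m@np.cross(Y,tang(th)),2),"t",round(robot.observe()["t"],2))
def out():
    p=robot.observe()["tcp_pos"]; robot.servo_line(p-30*X+[0,0,80],feed=250)
E
python3 - <<'E'
from h import *
line(1,0,PH,42,-22,100); line(1,0,PH,-35,-32,200)
if lift(2)>1.8: tip(2)
cv2.imwrite("pics/side3.png",cv2.resize(viewer.read_camera("side")[130:330,140:400,::-1],None,fx=3,fy=3))
E
```

```text
tin 2 b [ 0.14 -0.14  0.13] m [-17.09   0.16   8.72] tang 3.59
0.5 tang 0.29 rad 0.32 t 31.75
0.8 tang 0.18 rad -0.08 t 32.4
1.05 tang 0.3 rad 0.52 t 32.98
1.25 tang 0.19 rad 0.25 t 33.5
1.4 tang 0.23 rad -0.22 t 33.96
```

View pics/side3.png

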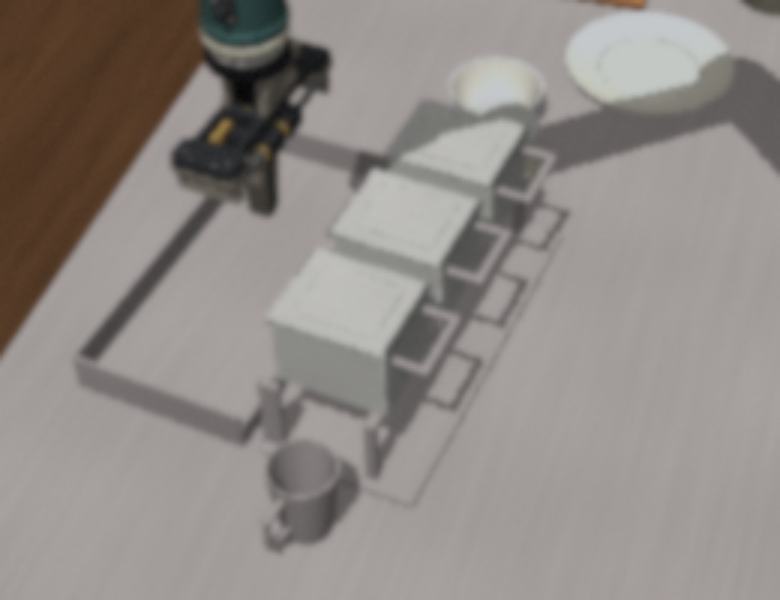

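All three tins are level at (345,310), (405,215) and (460,150): pushing from behind lets the bar slip. I'll clamp the bar between the pads for the tipping instead, tin 2 first.

```bash
cat >> h.py <<'E'
WP=((.3,18),(.62,13),(.94,8),(1.26,3),(1.58,0))
def P(i,th,ph,D=13,dy=-1): return pose2(i,th,np.radians(ph),D,dy,1)
def check(i): return [kin.ik(*P(i,*a)) is not None for a in ((0,22,-40),(0,22),*WP)]
def clamp_tip(i):
    robot.movep(*P(i,0,22,-40)); grip(0.25,25)
    robot.servo_line(P(i,0,22)[0],feed=150); f=robot.observe()["contact_force"]
    grip(0.0,25); o=robot.observe(); print("tin",i,"t",round(o["t"],2),"w",round(o["grip_width"],3),"gf",o["grip_force"],f.round(1))
    if o["grip_width"]<.06: return False
    for th,ph in WP:
        p,r=P(i,th,ph); robot.servo_line(p,feed=150,rotation=r); o=robot.observe()
        print(th,o["contact_force"].round(1),round(o["grip_width"],3),round(o["t"],2))
    return True
def release():
    grip(0.3); p=robot.observe()["tcp_pos"]; robot.servo_line(p+[0,0,90],feed=250); print("t",robot.observe()["t"])
E
python3 - <<'E'
from h import *
print(check(0),check(2))
p=robot.observe()["tcp_pos"]; robot.servo_line(p+[0,0,60],feed=250)
if clamp_tip(2): release()
c=viewer.read_camera("side"); cv2.imwrite("pics/side4.png",cv2.resize(c[130:330,140:400,::-1],None,fx=3,fy=3))
E
```

```text
[True, True, True, True, True, True, True] [True, True, True, True, True, True, True]
tin 2 t 37.46 w 0.004 gf 0.0 [0.3 0.7 0.2]
```

View pics/side4.png

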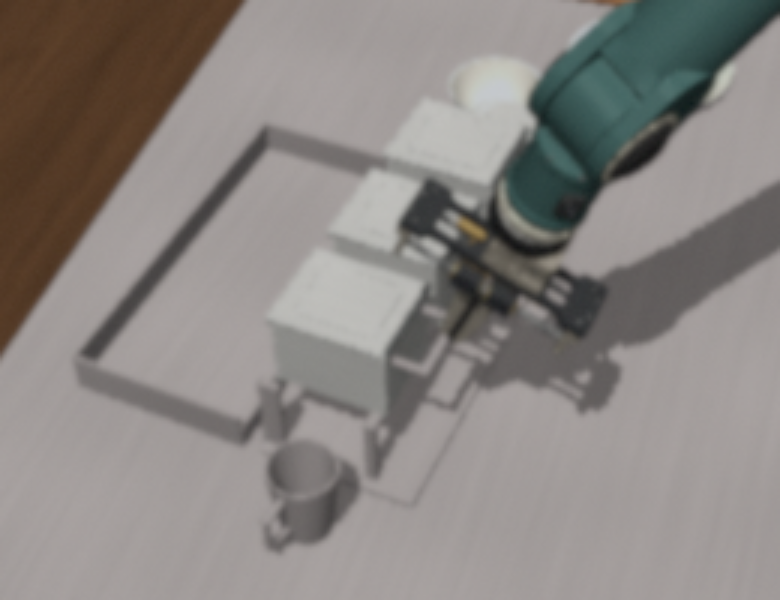

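```bash
python3 - <<'E'
from h import *
o=robot.observe(); print("t",o["t"],"tcp",o["tcp_pos"].round(1),"cmd",P(2,0,22)[0].round(1), "bar",handle(2,0).round(1))
ims=[]
for c in ("wrist","side"):
    ci=viewer.camera_info(c); im=viewer.read_camera(c)[:,:,::-1].copy(); K=np.array(ci["camera_matrix"])
    for i in (1,2):
        for n in ("handle","pivot"): print(c,n,i,[(world(d["at"],ci).round(1),round(d["confidence"],2)) for d in viewer.pinpoint(f"tin{i}_{n}",c)[:1]])
    def pr(p):
        v=np.array(ci["R"])@p+np.array(ci["t"]); s=v[:2]/v[2]; s=s*(1+ci["k1"]*(s@s)); return (K[:2,:2]@s+K[:2,2])
    S=4 if c=="side" else 1.43
    u=pr(o["tcp_pos"]); a=pr(handle(2,0)-32*Y); b=pr(handle(2,0)+32*Y)
    if c=="side": off=np.array([190,180]); crop=im[180:280,190:290]; 
    else: off=np.zeros(2); crop=im
    crop=cv2.resize(crop,None,fx=S,fy=S,interpolation=cv2.INTER_CUBIC) 
    t=lambda q: tuple(int(k) for k in (q-off)*S)
    cv2.line(crop,t(a),t(b),(0,0,255),1); cv2.circle(crop,t(u),4,(0,255,0),1)
    ims.append(crop)
    print(c,u.round(),a.round(),b.round())
h=400; 
row=np.hstack([cv2.resize(i,(400,int(400*i.shape[0]/i.shape[1])))[:300] for i in ims]); cv2.imwrite("pics/ov.png",cv2.copyMakeBorder(row,0,0,0,0,0))
E
```

```text
t 37.5083 tcp [516.9 109.6 145.8] cmd [516.8 109.7 145.5] bar [512.9 110.1 158. ]
wrist handle 1 [(array([500.7, -17.8, 157.1]), 0.97)]
wrist pivot 1 []
wrist handle 2 [(array([513.5, 108.3, 157.5]), 0.77)]
wrist pivot 2 []
wrist [284. 231.] [285. 279.] [286. 191.]
side handle 1 [(array([500.1, -19.7, 157.3]), 0.71)]
side pivot 1 []
side handle 2 [(array([517.3, 109.1, 157. ]), 0.83)]
side pivot 2 []
side [286. 247.] [292. 237.] [283. 252.]
```

View pics/ov.png

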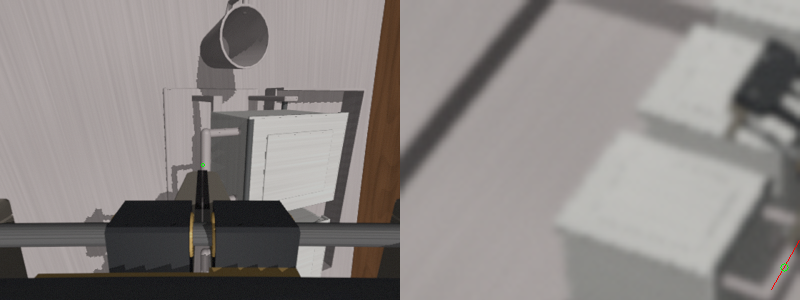

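The overlay shows the visible finger tip (about row 240) 9 px short of the projected TCP (row 231), so the real overlap is about 9 mm less than commanded and 13 mm was too shallow. I'll retry with the tool vertical and 28 mm deep.

```bash
cat >> h.py <<'E'
H1=np.array([499.4,-19.0]); WP=((.35,0),(.7,0),(1.05,0),(1.42,0))
def P(i,th,ph=0,D=28,dy=0): return pose2(i,th,np.radians(ph),D,dy,1)
def clamp_tip(i,first):
    first(); robot.servo_line(P(i,0)[0],feed=170); f=robot.observe()["contact_force"]
    grip(0.0,40); o=robot.observe(); print("tin",i,"t",round(o["t"],2),"w",round(o["grip_width"],3),"gf",o["grip_force"],f.round(1))
    if o["grip_width"]<.06: return False
    for th,ph in WP:
        robot.servo_line(P(i,th)[0],feed=200); o=robot.observe()
        print(th,o["contact_force"].round(1),round(o["grip_width"],3),round(o["t"],2))
    return True
E
python3 - <<'E'
from h import *
print(check(0),check(2))
def first():
    p,r=P(2,0,0,-30); robot.servo_line(p,feed=170,rotation=r); grip(0.24,40)
if clamp_tip(2,first): release()
print(robot.observe()["contact_force"])
E
```

```text
[True, True, True, True, True, True] [True, True, True, True, True, True]
tin 2 t 40.21 w 0.002 gf 0.0 [-0.   0.  -0.1]
[-0.4844769  -0.44114029  0.22995165]
```

```bash
python3 - <<'E'
from h import *
o=robot.observe(); print(o["t"],o["tcp_pos"].round(1),o["grip_width"])
ims=[]
for c,(x0,y0,w) in (("wrist",(190,150,180)),("side",(230,170,90))):
    ci=viewer.camera_info(c); im=viewer.read_camera(c)[:,:,::-1].copy(); K=np.array(ci["camera_matrix"])
    def pr(p):
        v=np.array(ci["R"])@p+np.array(ci["t"]); s=v[:2]/v[2]; s=s*(1+ci["k1"]*(s@s)); return K[:2,:2]@s+K[:2,2]
    S=400/w; crop=cv2.resize(im[y0:y0+int(1.2*w),x0:x0+w],None,fx=S,fy=S,interpolation=cv2.INTER_CUBIC)
    t=lambda p: tuple(int(k) for k in (pr(p)-[x0,y0])*S)
    tc=o["tcp_pos"]; print(c,[pr(p).round() for p in (tc,tc+40*Z,handle(2,0))],S)
    cv2.circle(crop,t(tc),4,(0,255,0),1); cv2.circle(crop,t(tc+20*Z),4,(255,0,0),1)
    cv2.line(crop,t(handle(2,0)-37*Y),t(handle(2,0)+37*Y),(0,0,255),1); ims.append(crop[:480])
    print([(world(d["at"],ci).round(1),round(d["confidence"],2)) for d in viewer.pinpoint("tin2_handle",c)[:1]])
cv2.imwrite("pics/ov2.png",np.hstack(ims))
E
```

```text
40.2083 [514.5 110.1 130.3] 0.002277479165624187
wrist [array([285., 231.]), array([285., 253.]), array([285., 245.])] 2.2222222222222223
[(array([514.3, 107.6, 158.1]), 0.61)]
side [array([287., 251.]), array([287., 241.]), array([287., 244.])] 4.444444444444445
[(array([517.6, 110.1, 156.1]), 0.83)]
```

View pics/ov2.png

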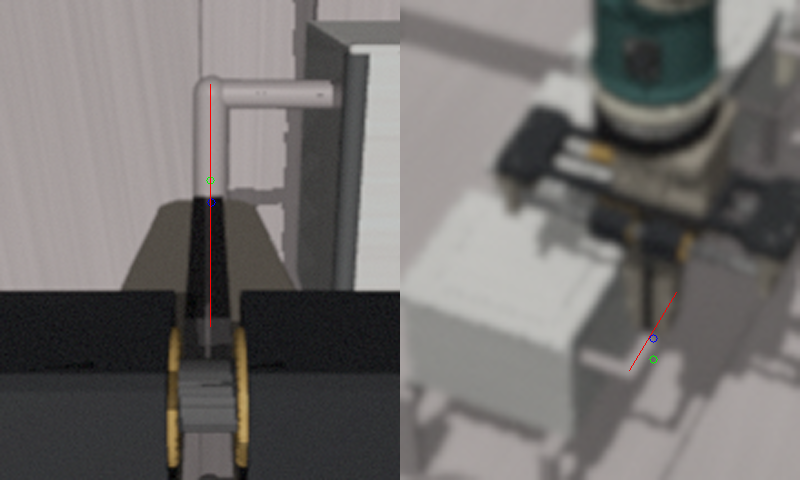

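The side view shows the finger tips at (650,328), about 20–30 mm above the TCP mark (653,359). The bar is centred under them, so about 17 mm more depth is needed. I'll open, descend from here and clamp.

```bash
cat >> h.py <<'E'
def P(i,th,ph=0,D=45,dy=0): return pose2(i,th,np.radians(ph),D,dy,1)
def release():
    grip(0.26); p=robot.observe()["tcp_pos"]; robot.servo_line(p+[0,0,70],feed=250); print("t",robot.observe()["t"])
E
python3 - <<'E'
from h import *
print(check(0),check(2))
grip(.25,40); print(robot.observe()["grip_width"])
if clamp_tip(2,lambda:None): release()
E
```

```text
[True, True, True, True, True, True] [True, True, True, True, True, True]
0.25090665589036915
tin 2 t 41.53 w 0.096 gf 39.998953342437744 [0.6 0.1 1.1]
0.35 [-0.8  0.1 -2. ] 0.092 41.98
0.7 [-9.3 -1.9 13.6] 0.093 42.42
1.05 [-2.1 -2.8 11.7] 0.093 42.86
1.42 [ 1.2 -2.3  5.4] 0.09 43.32
t 44.1667
```

Clamped (width 0.096) and carried over. Now tin 0.

```bash
python3 - <<'E'
from h import *
ok=clamp_tip(0,lambda: robot.movep(*P(0,0,0,-10)))
if ok: release()
for c in ("side",):
    ci=viewer.camera_info(c); viewer.read_camera(c)
    for i in range(3): print(i,[(world(d["at"],ci).round(),round(d["confidence"],2)) for d in viewer.pinpoint(f"tin{i}_handle",c)[:3]])
    im=viewer.read_camera(c); cv2.imwrite("pics/end.png",im[:,:,::-1])
print([handle(i,2.0).round() for i in range(3)],robot.observe()["t"])
E
```

```text
tin 0 t 46.33 w 0.096 gf 40.00357389450073 [ 0.3 -0.2  0.1]
0.35 [-8.7  0.9  4.5] 0.095 46.77
0.7 [-9.8  0.4 14.9] 0.097 47.21
1.05 [-2.8 -1.6 11.7] 0.088 47.65
1.42 [ 1.8 -1.8  3.8] 0.093 48.11
t 48.9583
0 [(array([ 744., -176.,  228.]), 0.94), (array([691.,  89., 150.]), 0.59), (array([799.,  76., 199.]), 0.56)]
1 [(array([500., -20., 160.]), 0.87), (array([596., -26.,  87.]), 0.46)]
2 [(array([798.,  79., 199.]), 0.78)]
[array([ 764., -180.,  203.]), array([779., -51., 203.]), array([794.,  78., 203.])] 49.2083
```

```bash
python3 - <<'E'
from h import *
robot.hold(2.2)
ci=viewer.camera_info("side"); viewer.read_camera("side")
print([(world(d["at"],ci).round(),round(d["confidence"],2)) for d in viewer.pinpoint("tin0_handle","side")[:2]],robot.observe()["t"])
print(robot.job_done(),robot.observe()["t"])
E
```

```text
[(array([ 766., -182.,  204.]), 0.93), (array([652., 436.,   1.]), 0.41)] 51.5083
the job is handed in; nothing more can be done
the job is handed in; nothing more can be done
```

I judged tins 0 and 2 heavy and tipped both to their stops over the tray, and left tin 1, the light one, level; the job was handed in at about 51.5 s with no verdict returned, I did not check the blocks in the tray by picture, and tin 2's weighing was disturbed by a sideways push, so it was called heavy partly because the 8.7 N target needs two full tins.

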